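Fit the vial carousel on the autosampler's keyed drive spindle

ROBOT

A 7-joint arm with a two-finger parallel gripper is mounted at the origin on the work surface. World frame = base frame: x ahead of the robot, y to its left, z up, the work surface at z = 0. Lengths are in mm, angles in rad, forces in N, time in s.
With the tool pointing down it reaches from about 400 to 875 mm from the base axis. Payload 4.4 kg.
Tool frame: the origin (TCP) lies on the centre line of the jaws, within the pads' length; the fingertips stand 25 mm ahead of it and the grasp point (between the pads) lies 6 mm ahead of it (ctrl.finger_overhang is the distance from the TCP to the fingertips, in mm); z points along the fingers, y is the line along which they close (so a half turn about z gives the same grasp; the last joint's range is limited). The gripper opens to 85 mm and grips with 20 to 120 N. Pads are 22 mm wide; open, the fingers measure 114 mm over their backs; the gripper's body (76 mm by 85 mm) begins 54 mm behind the grasp point. The pads swing forward as they close: fully open they stand 13 mm farther back than shut.
Start: joints at [1.079, 0.628, 0.038, 1.517, -0.027, 0.996, -0.02], TCP at [268.509, -591.963, 256.313] pointing down, gripper open.
Joint ranges: [-3.06, 3.06], [-0.37, 2.12], [-1.25, 1.32], [0.18, 2.47], [-1.1, 4.24], [0.23, 1.98], [-2.94, 2.94]. Speed limits (rad/s): [2.57, 2.57, 3.14, 3.14, 3.14, 3.14, 3.14].

INTERFACE

Orientations are given as [roll, pitch, yaw] about the fixed x, y, z axes, in that order (R = Rz(yaw) Ry(pitch) Rx(roll)).
In Python, from cell import ctrl gives the robot as it stands. The module is installed in compiled form; this text tells all that it offers.
- The arm moves only by the tool play_rows, never from a script. Its argument "targets" is a list of rows, each a list of 5 numbers: the closure, from 0 (fully open) to 1 (shut), then the shift along the tool's x, y, z in cm, then the turn about the tool's z in degrees. In form: [[gripper, dx, dy, dz, spin], ...]. A call has 1 to 10 rows; each row is the pose to reach, as a shift and turn from the pose commanded when the call began, along the tool's axes at that moment; what a row does not reach only later rows make up. A row lasts 1/10 s, in which the tool goes at most 50 mm and 8.59 degrees, less where a joint would pass 70% of its speed; a pose out of reach is approached as far as the arm can. A call with a gripper value outside its range is refused whole. The fingers move at their own pace and stop on an object; the grip force is fixed at half the most. Time passes only in rows, so rows that repeat a pose let the fingers close. It gives the time, the measured TCP pose, the force, the opening and the grip force at its end, in the units of the state.
- ctrl.read_state(): the state, without advancing time (a new reading comes with each control period).
- ctrl.get_image(name): name is "scene" or "side" or "wrist"; returns (picture, depth): 384x512x3 uint8, red, green, blue; 384x512 float32, mm along the optical axis (not along the pixel's ray), 0 where there is no reading.
- ctrl.calibration(name): a dict with "vfov" (degrees; the focal length in pixels is half the picture's height over the tangent of half this angle, whatever the lens; pixels are square), "cx", "cy" (the principal point, pixels), "extrinsics" (4x4, takes a point from camera to world coordinates); the wrist camera has in their place "mount" (4x4, takes a point from camera to tool coordinates, whose origin is the TCP and whose axes are the flange's). Camera axes: x right, y down, z forward; pixel columns grow to the right and rows downward; lengths in mm; the calibration is good to about 2 mm. The wrist camera is an equidistant fisheye: a pixel r from the principal point sees the ray r / f radians off the axis. A picture is of the moment at which its call begins: read the wrist's pose just before it. calibration takes no time and is no camera call.
- ctrl.finish_job(): hands the job in; it is judged then, once.
Trained networks look in the newest picture that a camera, given by its name, has taken for a name from the list of things; names that differ only in an ending like _2 or _b are one class to them, and where a whole thing is asked for, a point or a joint stands for the part that bears it (a point fixed in the world has none). Each returns a list of dicts, best first, with "confidence" (0 to 1); they miss things now and then, are a little off and sometimes report something else, mostly with a low value. They report only what shows in the picture. A call takes as long as a camera call.
- ctrl.search_frame(camera, name): "bbox" ([left, top, right, bottom] in pixels, round what is visible of it).
- ctrl.trace(camera, name): "pixels" (384x512 bool, what is visible of it) and "bbox" ([left, top, right, bottom] in pixels, round what is visible of it).
The state is a dict: "clock": time; "qpos": joint angles; "qd": joint speeds; "tau": joint torques, N m; "eef_pos": TCP position; "tool_rot": TCP orientation; "force": force on the tool from outside, world axes, zero at the start; "torque": the same for the moment, N m; "width": finger opening in mm; "gripper_force": force on a finger pad.
Only numpy, scipy, OpenCV 4.12 (cv2) and the standard library are available. Lean on these libraries where they do the work, as an engineer would, in place of code of your own. Each camera call takes 0.05 s, during which the arm holds its last target. There are 200 camera calls.

TASK

Lift the empty vial carousel by its hub, fit it over the autosampler's drive spindle and turn it there under light pressure until the tab in its bore drops into the spindle's keyway, so that it sits fully home and flat on the drive disc, then let go of it. Treat the drive gently: do not press the carousel down hard while its tab is still riding on the end of the spindle, do not drop it on from a height, and leave everything else on the bench where it is.

Things in the scene. Friction and masses are not known exactly. Their poses are not given: they have to be found in the camera images.
- carousel_grip (a point): Vial carousel, the only one, about 0.35 kg, flat on the bench, hub up: a light-grey round platter 136 mm across, 16 mm thick, 12 empty pockets near its rim, with an upright grey hub tube, 44 mm outer diameter, its top 56 mm above the underside. This point: on the hub's axis, 43 mm above the underside, a good grip height; carousel's own axes, z up. May be gripped at any yaw.
- carousel_foot (a point): The point on the carousel's axis level with the platter's underside (43 mm below carousel_grip), same axes. The bore goes right through the hub, 29.6 mm diameter, with a 2.5 mm chamfer at its lower mouth.
- carousel_tab (a point): The carousel's one tab, a steel block 7 mm wide and 10 mm high that stands 8 mm inwards from the bore wall on the carousel's own -x side; seen by looking down the bore. This point: the middle of its lower face, 11 mm from the axis and 43 mm above the platter's underside; carousel's own axes.
- sampler: Autosampler, fixed: white console 70 mm high, 220 mm (own x) by 265 mm (own y), dark front band towards own -x. Origin on the bench right under the spindle's axis; the console runs from 180 mm right of it (own -y) to 85 mm left. A sampling head, 160 mm high above the bench, stands on the right-hand end, 125 mm or more from the axis. The drive is harmed by over 40 N on a tab not yet in.
- spindle_end (a point): Centre of the upper end face of the steel drive spindle, 126 mm above the bench; 28 mm diameter, chamfered 1.5 mm. Axes are the autosampler's. One keyway, 8.5 mm wide, 8.5 mm deep, 12 mm long, cut in its side and open at the end (seen from above), faces the autosampler's own -x or up to 50 degrees either side of it: its angle is not measured. The spindle does not turn below 2 N m.
- drive_disc (a point): Centre of the top of the aluminium drive disc, 64 mm across, the carousel's seat, 50 mm below the spindle's end; autosampler's axes. With the tab out of line the carousel stops with its tab on the spindle's end, 7 mm short of this seat; with the tab in the keyway its underside goes down on the disc. Some 5 to 15 N downwards is plenty while turning.
- reagent_bottle: Glass bottle with a blue cap, 70 mm diameter, 150 mm high; origin at its base. To be left alone.
- beaker: Glass beaker, 60 mm diameter, 75 mm high; origin at its base. To be left alone.
- vial_rack: White block of capped vials, 75 by 130 mm, 46 mm high; origin at its base. To be left alone.
- wrench: Steel wrench, 150 mm long, lying on the bench. To be left alone.
- septa_jar: Small clear jar with a white lid, 48 mm diameter, 55 mm high; origin at its base. To be left alone.
- spare_collar: Plain aluminium collar without a tab, 44 mm across, 14 mm high; origin at its base. To be left alone.
- filter_carton: Small cardboard carton, 70 by 100 mm, 45 mm high; origin at its base. To be left alone.

How it is judged (in metres and radians):
On the way, in this order (a step that is already met when the one before it is completed fails the run):
1. The carousel's bore is over the spindle, the carousel upright and not yet home (horizontal distance between carousel_foot and spindle_end below 0.004 m and z of carousel_foot in the frame of spindle_end between -0.045 and -0.01 m and angle between carousel_foot's own z axis and vertical below 0.1 rad), for 0.1 s.
2. The tab is in the keyway and the carousel is down on the drive disc (horizontal distance between carousel_foot and spindle_end below 0.003 m and z of carousel_foot in the frame of spindle_end below -0.048 m), for 0.1 s.
At the end, for the whole second after the job is handed in: The carousel sits on the spindle with its tab in the keyway: its axis within 3 mm of the spindle's axis, its underside within 2 mm of the drive disc (48 mm or more below the spindle's end), level within 0.04 rad, at rest and released (all of step 2 and angle between carousel_foot's own z axis and vertical below 0.04 rad and linear speed of carousel below 0.01 m/s); the robot touches nothing.
It fails at once if The carousel is pressed on the autosampler with more than 40 N while it is not yet home (more than 3 mm above the drive disc) (contact force between carousel and sampler above 40 N and z of carousel_foot in the frame of spindle_end above -0.047 m).
It fails at once if The carousel is dropped or slammed on at the spindle (faster than 0.6 m/s within 20 mm of its axis) (linear speed of carousel above 0.6 m/s and horizontal distance between carousel_foot and spindle_end below 0.02 m).
It fails at once if Something else on the bench is moved more than 30 mm (distance of any of reagent_bottle, beaker, vial_rack, wrench, septa_jar, spare_collar, filter_carton from where it was at the start of the episode above 0.03 m).
It also fails if it takes over 64 s, if anything falls off the work surface, if the arm or the gripper's body presses on something with over 40 N, if the wrist force passes 120 N, or if a joint passes its speed limit or range.

## Working session

There is one attempt and no reset: what is moved stays moved. The work goes in short steps, Python scripts to look and compute and a tool call to move; the robot and the scene stay as the last step left them, time stands still between calls to the robot, and variables do not carry over. Pictures are saved under pics/ and viewed, at most 10 in all, crops included, and the job is handed in when it is done.

Besides the shell and the picture viewer there is one more tool, called after "Call:" in YAML: its name, and indented under it one key for each argument. play_rows: Moves the arm, as the interface text tells. Its arguments: {"type":"object","properties":{"targets":{"type":"array"}},"required":["targets"]}

```bash
mkdir -p pics; cat > h.py <<'E'
import numpy as np, cv2
from cell import ctrl
from scipy.spatial.transform import Rotation as R
def cloud(name):
    s=ctrl.read_state(); im,d=ctrl.get_image(name); c=ctrl.calibration(name)
    f=192/np.tan(np.radians(c['vfov'])/2); v,u=np.mgrid[:384,:512]
    x=(u-c['cx'])/f; y=(v-c['cy'])/f
    if name=='wrist':
        r=np.hypot(x,y)+1e-9; k=np.tan(r)/r; x=x*k;y=y*k
        T=np.eye(4);T[:3,:3]=R.from_euler('xyz',s['tool_rot']).as_matrix();T[:3,3]=s['eef_pos'];T=T@np.array(c['mount'])
    else: T=np.array(c['extrinsics'])
    P=np.stack([x*d,y*d,d],-1)@T[:3,:3].T+T[:3,3]
    P[d<=0]=np.nan
    return im,d,P
def save(im,n): cv2.imwrite('pics/'+n,im[...,::-1])
E
python3 - <<'E'
from h import *
print(ctrl.read_state())
ims=[]
for n in('scene','side'):
    im,d,P=cloud(n); ims.append(im); np.savez(n+'.npz',im=im,P=P)
    for t in('carousel_grip','sampler','spindle_end','drive_disc'):
        for r in ctrl.trace(n,t)[:2]:
            m=r['pixels']; print(n,t,round(r['confidence'],2),r['bbox'],np.nanmedian(P[m],0).round(),np.nanpercentile(P[m],[2,98],axis=0).round().tolist())
im=cv2.resize(np.vstack(ims),(400,600)) if 0 else np.hstack(ims)
save(cv2.resize(im,(800,300),interpolation=cv2.INTER_AREA),'a.png')
print(ctrl.calibration('wrist'))
E
```

```text
{'clock': 0.0, 'qpos': array([ 1.07924623,  0.62931689,  0.03843377,  1.51838541, -0.02701399,
        0.99628793, -0.01999365]), 'qd': array([-4.29295749e-04, -4.00687076e-04, -1.35614870e-03,  1.09491862e-03,
        3.87765689e-05, -1.50969334e-03, -7.27381046e-05]), 'tau': array([ 3.24034690e-04, -5.63397217e+01,  1.22631881e+00, -1.93444097e+01,
        1.09370914e-02,  1.06221510e-02,  1.52665560e-07]), 'eef_pos': array([ 268.24687541, -591.42872432,  255.4022646 ]), 'tool_rot': array([-3.13971264e+00,  7.07758968e-06,  4.25755068e-01]), 'force': array([-0.20288585, -0.35924452, -0.0557108 ]), 'torque': array([ 0.01203683, -0.00483751,  0.05791677]), 'gripper_force': 0.0, 'width': 85.58742073948642}
scene carousel_grip 0.62 [263.2, 199.4, 307.8, 239.5] [537. 176.  17.] [[461.0, 109.0, 2.0], [589.0, 233.0, 58.0]]
scene sampler 0.87 [97.7, 139.2, 215.0, 229.3] [ 617. -211.   71.] [[472.0, -329.0, 18.0], [696.0, -72.0, 161.0]]
scene spindle_end 0.62 [97.0, 139.5, 216.4, 228.6] [ 617. -210.   71.] [[470.0, -328.0, 3.0], [696.0, -72.0, 161.0]]
scene drive_disc 0.58 [95.9, 138.6, 212
[... 380 characters left out ...]
.0, -325.0, 18.0], [679.0, -70.0, 160.0]]
side spindle_end 0.48 [174.4, 311.4, 198.1, 346.0] [632. 401.  54.] [[614.0, 376.0, 1.0], [657.0, 417.0, 58.0]]
side drive_disc 0.72 [225.6, 70.5, 308.7, 174.0] [ 581. -172.   71.] [[466.0, -325.0, 17.0], [678.0, -70.0, 160.0]]
{'vfov': 65.70646984690485, 'cx': 257.68110373886014, 'cy': 193.44923026908793, 'mount': array([[-1.58791193e-03, -9.61085800e-01, -2.76245478e-01,
         6.99749621e+01],
       [ 9.99998719e-01, -1.47059478e-03, -6.31837075e-04,
         1.58192754e+00],
       [ 2.01004483e-04, -2.76246128e-01,  9.61086904e-01,
        -1.17730596e+02],
       [ 0.00000000e+00,  0.00000000e+00,  0.00000000e+00,
         1.00000000e+00]])}
```

View pics/a.png

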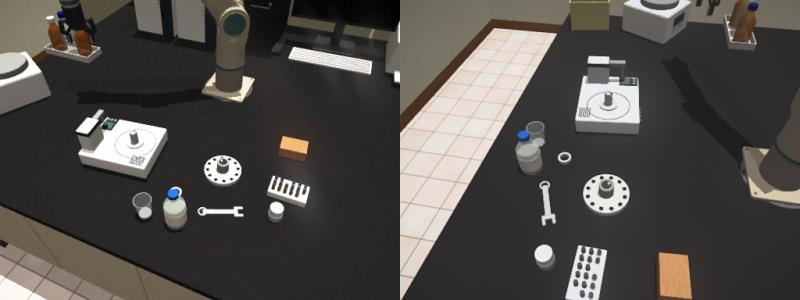

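The scene view (left half) shows the white sampler at about (125,145) with its spindle at (135,138), and the carousel at (223,170). Bottle, beaker, rack, wrench, jar, collar and carton stand clear of both.

```bash
cat > m.py <<'E'
from h import *
def circ(q):  # fit circle
    A=np.c_[2*q,np.ones(len(q))]; s=np.linalg.lstsq(A,(q**2).sum(1),rcond=None)[0]; return s[:2],np.sqrt(s[2]+s[:2]@s[:2])
for n in('scene','side'):
    P=np.load(n+'.npz')['P'].reshape(-1,3); P=P[~np.isnan(P[:,0])]
    h=P[(P[:,2]>30)&(P[:,2]<65)&(np.hypot(P[:,0]-525,P[:,1]-172)<45)]
    pl=P[(P[:,2]>13)&(P[:,2]<20)&(np.hypot(P[:,0]-525,P[:,1]-172)<90)]
    print(n,'hub',h.mean(0),len(h),h[:,2].max(),'platter',pl[:,:2].min(0),pl[:,:2].max(0),cv2.minEnclosingCircle(pl[:,:2].astype(np.float32)))
    top=h[h[:,2]>53]; print(cv2.minEnclosingCircle(top[:,:2].astype(np.float32)))
    t=P[(P[:,2]>66)&(P[:,2]<75)&(abs(P[:,0]-590)<200)&(abs(P[:,1]+200)<200)]
    print('console',cv2.minAreaRect(t[:,:2].astype(np.float32)))
    s=P[(P[:,2]>85)&(P[:,2]<135)&(abs(P[:,0]-590)<130)&(abs(P[:,1]+170)<130)]
    e=s[(s[:,2]>121)&(s[:,2]<131)]
    for lab,k in(('sp',s),('end',e)): print(lab,len(k),k.mean(0),np.median(k,0),k.min(0),k.max(0))
E
python3 m.py
```

```text
scene hub [526.69225904 171.58728815  48.80953501] 229 60.392531223062974 platter [453.20252408 101.6896936 ] [591.95083941 237.16934149] ((522.3107299804688, 168.83616638183594), 70.11089324951172)
((523.676025390625, 170.60301208496094), 22.989355087280273)
console ((633.2615966796875, -175.3990020751953), (339.1282043457031, 321.8234558105469), 5.852814197540283)
sp 484 [ 622.3908903  -244.28082092  111.1847783 ] [ 623.41191719 -280.76232304  111.96220498] [ 560.46099371 -299.93816212   85.01088378] [ 676.01905184 -147.36386093  134.90126135]
end 131 [ 611.83621385 -227.37965576  126.39979344] [ 603.02983778 -278.43491806  126.49543154] [ 560.46099371 -299.93816212  121.09748616] [ 674.38421911 -148.29568724  130.97106434]
side hub [521.4582583  173.63014707  49.21548779] 345 60.425539171077276 platter [454.41153108 101.60805012] [589.86328726 238.34747208] ((521.25830078125, 169.7143096923828), 68.80349731445312)
((523.0694580078125, 170.20164489746094), 22.9144287109375)
console ((634.5013427734375, -179.01133728027344), (352.6181945800781, 307.35479736328125), 9.24134635925293)
sp 578 [ 612.3304858  -244.40731385  111.06665156] [ 612.69021787 -281.13502333  111.76580527] [ 558.1582806  -292.50473135   85.06606383] [ 671.79236123 -146.14438799  134.94275566]
end 144 [ 603.9586595  -228.02044995  125.80417497] [ 598.25875489 -279.79043837  126.01708528] [ 558.32162093 -289.7967916   121.1063383 ] [ 668.17057285 -148.23887635  130.89698536]
```

Call:
play_rows:
  targets:
    - [0,48.4,-25.2,0,0]
    - [0,48.4,-25.2,0,0]
    - [0,48.4,-25.2,0,0]
    - [0,48.4,-25.2,0,0]
    - [0,48.4,-25.2,0,0]
    - [0,48.4,-25.2,0,0]
    - [0,48.4,-25.2,0,0]
    - [0,48.4,-25.2,0,0]
    - [0,48.4,-25.2,0,0]
    - [0,48.4,-25.2,0,0]

```text
clock: 1.5
eef_pos: [578.2, -196.8, 256.6]
tool_rot: [3.141, -0.0, 0.426]
force: [0.4, -0.2, -0.8]
width: 85.5
gripper_force: 0.0
```

Call:
play_rows:
  targets:
    - [0,0,0,0,0]
    - [0,0,0,0,0]
    - [0,0,0,0,0]

```text
clock: 1.8
eef_pos: [576.2, -200.0, 256.3]
tool_rot: [3.141, 0.001, 0.424]
force: [-0.3, -0.1, 0.6]
width: 85.1
gripper_force: 0.0
```

```bash
cat > w.py <<'E'
import sys
from h import *
im,d,P=cloud('wrist'); np.savez(sys.argv[1]+'.npz',im=im,P=P)
s=ctrl.read_state(); print(s['clock'],s['eef_pos'],s['tool_rot'],s['qpos'].round(2))
save(im,sys.argv[1]+'.png')
E
python3 w.py w1
```

```text
1.85 [ 575.99994626 -200.43194939  256.36743791] [3.14086452e+00 1.03440329e-03 4.23037335e-01] [ 0.27  0.57  0.03  1.64 -0.02  0.94 -0.84]
```

View pics/w1.png

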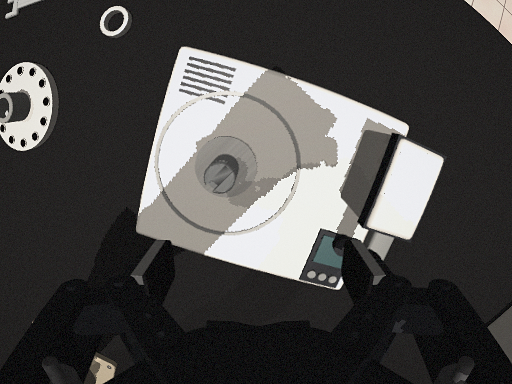

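The wrist view shows the console with its head on the right, the front edge at the bottom, and the spindle end near (221,175). Next I zoom in on the keyway.

```bash
python3 - <<'E'
from h import *
z=np.load('w1.npz'); im,P=z['im'],z['P']
c=cv2.resize(im[140:215,180:270],None,fx=6.5,fy=6.5,interpolation=cv2.INTER_CUBIC)
save(np.clip(c.astype(float)*1.5,0,255).astype(np.uint8),'w1c.png')
v,u=np.mgrid[:384,:512]
m=(abs(u-221)<30)&(abs(v-175)<30)&(P[...,2]>121)&(P[...,2]<132)
q=P[m]; print(m.sum(),q.mean(0),q.min(0),q.max(0),cv2.minEnclosingCircle(q[:,:2].astype(np.float32)))
for r in range(158,194,2): print(r,' '.join('%4.0f'%a for a in P[r,200:246:2,2]))
t=(P[...,2]>66)&(P[...,2]<73)&(v>40)&(v<300)&(u>120)&(u<450); print(cv2.minAreaRect(P[t][:,:2].astype(np.float32)))
# disc
m=(abs(u-230)<40)&(abs(v-165)<40)&(P[...,2]>74)&(P[...,2]<78.5); q=P[m];print('disc',m.sum(),cv2.minEnclosingCircle(q[:,:2].astype(np.float32)))
E
```

```text
723 [ 576.19996615 -166.09233794  125.83284437] [ 560.67872865 -179.47726383  121.26014694] [ 588.40219853 -151.90155745  128.43920931] ((574.2931518554688, -165.36526489257812), 14.170392990112305)
158   77   76   76   76   76   77   76   77   97  103  106  105  103  101   99   93   87   79   76   78   76   76   76
160   76   77   77   75   77   77   76  105  112  114  117  116  113  110  106  101   94   87   78   76   77   76   77
162   76   76   76   76   76   76  116  122  124  124  125  124  123  118  115  111  103   94   84   76   75   77   76
164   75   75   76   75   76  122  126  126  125  127  125  126  126  124  122  117  110  102   90   76   77   77   76
166   75   76   76   76  123  126  126  126  126  125  127  126  126  125  125  123  116  108   96   78   76   75   76
168   77   76   78   76  126  126  125  125  125  125  127  126  125  128  126  126  121  112   99   79   77   76   77
170   76   77   77  125  126  126  127  126  125  127  126  127  127  126  128  126  125  119  104   77   77   77   75
172   77   76   76  127  126  126  126  127  127  126  125  125  126
[... 713 characters left out ...]
5  125  126  127  126   76   77   77   76   76   77
186   71   70   76   76   75   76  115  113  117  126  126  126  127  126  125  127  125   76   75   76   75   77   75
188   70   70   76   76   76   76   76  114  127  128  126  127  127  126  127  124   76   75   75   77   77   76   76
190   70   70   70   70   77   76   76  125  127  126  126  127  127  125  123   76   75   77   76   77   77   76   76
192   71   69   70   70   70   76   76  125  126  126  127  125  126   75   77   77   76   75   76   77   77   76   71
((579.8726196289062, -212.28720092773438), (218.82781982421875, 262.8995056152344), 6.37056303024292)
disc 1949 ((574.3595581054688, -165.4543914794922), 32.11241149902344)
```

View pics/w1c.png

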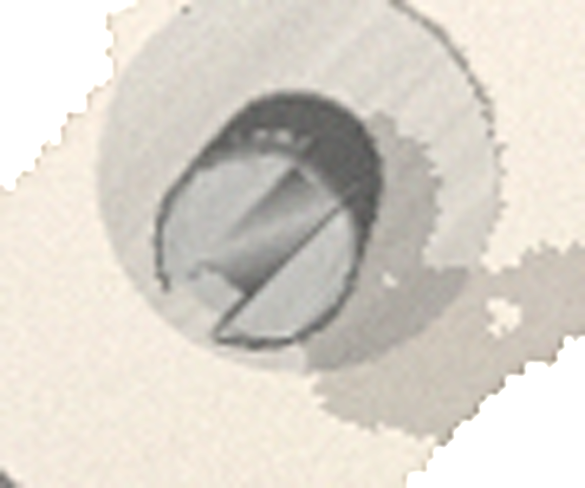

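The crop shows the spindle end with the keyway opening towards the lower left, and depth readings of about 114 mm mark its floor. I'll compute its angle, then look at the carousel from above.

```bash
python3 - <<'E'
from h import *
z=np.load('w1.npz'); P=z['P']
v,u=np.mgrid[:384,:512]
c=np.array([574.35,-165.4])
m=(abs(u-221)<30)&(abs(v-175)<30)&(P[...,2]>109)&(P[...,2]<120)&(np.hypot(P[...,0]-c[0],P[...,1]-c[1])<12.5)&(v>177)
q=P[m]; print(len(q)); dd=q[:,:2].mean(0)-c
print(q.mean(0),np.hypot(*dd),np.degrees(np.arctan2(dd[1],dd[0])))
import numpy as n
print(n.degrees(n.arctan2(q[:,1]-c[1],q[:,0]-c[0])).round(),n.hypot(q[:,1]-c[1],q[:,0]-c[0]).round(1))
s=ctrl.read_state();Rt=R.from_euler('xyz',s['tool_rot']).as_matrix()
print(Rt.T@(np.array([522.5,170,256])-s['eef_pos']))
E
```

```text
31
[ 564.38604663 -162.31438371  114.39391849] 10.430790695638674 162.7934015890664
[ 142.  147.  145.  148.  151.  154.  149.  152.  154.  158.  163.  153.
  156.  158.  163.  166.  159.  162.  165.  170.  174.  165.  168.  172.
  176. -179.  171.  174.  178. -177. -180.] [ 9.4  9.2 10.9 10.4  9.6  8.3 11.3 10.8  9.7  9.2  8.6 12.1 11.6 10.6
 10.4  9.4 12.3 11.4 10.7 10.3  9.9 12.4 11.7 11.  10.6 10.1 12.2 12.3
 11.7 10.3 11.5]
[ 1.03290742e+02 -3.59740505e+02 -1.34490845e-03]
```

Call:
play_rows:
  targets:
    - [0,10.3,-36.0,0,0]
    - [0,10.3,-36.0,0,0]
    - [0,10.3,-36.0,0,0]
    - [0,10.3,-36.0,0,0]
    - [0,10.3,-36.0,0,0]
    - [0,10.3,-36.0,0,0]
    - [0,10.3,-36.0,0,0]
    - [0,10.3,-36.0,0,0]
    - [0,10.3,-36.0,0,0]
    - [0,10.3,-36.0,0,0]

```text
clock: 2.85
eef_pos: [522.4, 170.4, 256.4]
tool_rot: [3.141, 0.0, 0.424]
force: [-0.0, -0.5, 0.3]
width: 85.3
gripper_force: 0.0
```

Call:
play_rows:
  targets:
    - [0,0,0,0,0]
    - [0,0,0,0,0]
    - [0,0,0,0,0]

```text
clock: 3.15
eef_pos: [522.5, 170.4, 256.4]
tool_rot: [3.141, -0.0, 0.423]
force: [-0.6, -0.4, -0.4]
width: 85.8
gripper_force: 0.0
```

```bash
python3 w.py w2; python3 - <<'E'
from h import *
z=np.load('w2.npz'); im,P=z['im'],z['P']
v,u=np.mgrid[:384,:512]
D=np.hypot(P[...,0]-522.5,P[...,1]-170)
m=(D<40)&(P[...,2]>53)&(P[...,2]<60); q=P[m];c,r=cv2.minEnclosingCircle(q[:,:2].astype(np.float32));print('hubtop',len(q),q.mean(0),c,r)
m2=(D<90)&(P[...,2]>13)&(P[...,2]<19); q=P[m2];print('platter',cv2.minEnclosingCircle(q[:,:2].astype(np.float32)))
uc,vc=int(u[m].mean()),int(v[m].mean());print(uc,vc)
save(cv2.resize(im[vc-30:vc+31,uc-30:uc+31],(480,480),interpolation=cv2.INTER_CUBIC),'w2c.png')
for r in range(vc-22,vc+23,2): print(r,' '.join('%3.0f'%a for a in P[r,uc-22:uc+23:2,2]))
E
```

```text
3.2 [522.42820604 170.76637226 256.36027709] [3.14134425e+00 2.58777215e-05 4.23838184e-01] [-0.38  0.48  0.01  1.8  -0.01  0.86 -1.51]
hubtop 738 [524.44258374 167.27657644  55.92589048] (524.1754150390625, 167.43113708496094) 22.232263565063477
platter ((524.0787353515625, 166.95262145996094), 68.45381927490234)
259 174
152  16  16  16  16  17  17  15  23  29  32  37  37  38  35  30  24  16  16  14  16  16  17  16
154  17  16  17  16  17  16  28  38  46  49  52  52  54  51  47  41  33  18  15  16  16  15  17
156  16  16  16  16  15  35  46  53  56  55  57  56  55  57  55  54  51  38  20  16  14  16  15
158  16  19  16  16  33  51  56  56  56  56  56  56  56  57  57  56  56  56  40  16  17  16  17
160  16  16  17  21  52  56  56  56  57  56  56  55  57  55  56  57  56  55  55  37  15  17  16
162  15  16  16  45  58  56  55  55  57   1  -0   1   1  -1  56  56  55  57  56  55  16  15  16
164  17  17  16  56  55  57  57  57  -0   0   0   0   1  -1   1  -0  56  57  56  56  47  17  16
166  17  17  47  56  56  56  -1  -0  -0  -0   1  -0  -1   1   1   0  -1  57  56  56  55  15  17
168  15 
[... 731 characters left out ...]
  50  55  56  56  57  17  16
184  15  15  16  56  57  57  57  55  48  44  43  40 nan  53  53  53  56  56  57  56  15  16  17
186  17  16  16  16  57  56  56  58  58  52  50  49  49  53  56  56  55  57  55  55  16  16  15
188  16  16  16  15  16  56  56  56  56  56  56  54  55  56  56  56  55  57  57  16  17  16  17
190  17  16  18  17  17  16  57  57  57  56  56  56  56  57  56  55  56  15  17  15  15  17  17
192  17  16  16  16  15  16  16  17  56  56  57  58  58  56  57  54  15  17  17  17  16  17  16
194  16  17  15  17  16  15  16  16  16  18  16  16  17  17  17  17  16  16  14  17  16  17  15
196  15  17  17  17  16  17  16  16  17  16  16  15  17  16  16  17  17  16  17  15  16  16  15
```

View pics/w2c.png

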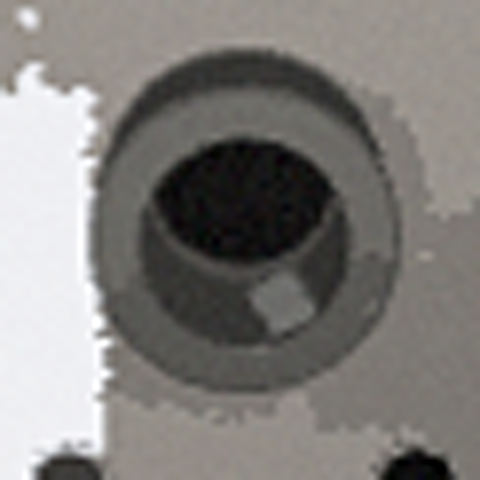

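The crop shows the hub ring with the tab inside the bore at the lower right (280,300). I'll measure its angle.

```bash
python3 - <<'E'
from h import *
P=np.load('w2.npz')['P']
c=np.array([524.15,167.25]); D=np.hypot(P[...,0]-c[0],P[...,1]-c[1])
m=(D<13.5)&(P[...,2]>51)&(P[...,2]<55.5); q=P[m]; d=q[:,:2].mean(0)-c
print(len(q),q.mean(0),np.hypot(*d),np.degrees(np.arctan2(d[1],d[0])))
for n in('scene','side'):
    P=np.load(n+'.npz')['P'].reshape(-1,3)
    for c,z0,z1,r in(((574,-165),121,131,25),((574,-165),74,79,40),((524,169),53,60,30),((524,169),12,20,78)):
        q=P[(np.hypot(P[:,0]-c[0],P[:,1]-c[1])<r)&(P[:,2]>z0)&(P[:,2]<z1)]; print(n,z0,len(q),cv2.minEnclosingCircle(q[:,:2].astype(np.float32)),np.median(q[:,2]))
E
```

```text
40 [518.29279156 159.17300797  53.18179907] 9.977208574352344 -125.94857077864978
scene 121 60 ((574.563720703125, -161.739013671875), 14.336256980895996) 126.88864048566592
scene 74 175 ((578.4337768554688, -165.70201110839844), 37.887840270996094) 77.12993723997806
scene 53 99 ((523.676025390625, 170.60301208496094), 22.989355087280273) 56.605984956075645
scene 12 1051 ((522.3107299804688, 168.83616638183594), 70.11089324951172) 17.05976198377664
side 121 65 ((572.2308959960938, -162.78257751464844), 14.543848991394043) 125.97747766001339
side 74 182 ((571.0917358398438, -162.48883056640625), 32.373130798339844) 76.62918065929637
side 53 172 ((523.0694580078125, 170.20164489746094), 22.9144287109375) 56.4413494087857
side 12 1915 ((521.2709350585938, 169.56845092773438), 68.93163299560547) 16.97657716948993
```

Call:
play_rows:
  targets:
    - [0,0,0,0,-80]
    - [0,0,0,0,-80]
    - [0,0,0,0,-80]
    - [0,0,0,0,-80]
    - [0,0,0,0,-80]
    - [0,0,0,0,-80]
    - [0,0,0,0,-80]
    - [0,0,0,0,-80]
    - [0,0,0,0,-80]
    - [0,0,0,0,-80]

```text
clock: 4.2
eef_pos: [522.3, 171.3, 256.3]
tool_rot: [-3.141, -0.0, 1.825]
force: [-0.4, -0.3, 0.1]
width: 85.4
gripper_force: 0.0
```

Call:
play_rows:
  targets:
    - [0,0,0,0,-80]
    - [0,0,0,0,-80]
    - [0,0,0,0,-80]
    - [0,0,0,0,-80]
    - [0,0,0,0,-80]
    - [0,0,0,0,-80]
    - [0,0,0,0,-80]
    - [0,0,0,0,-80]
    - [0,0,0,0,-80]
    - [0,0,0,0,-80]

```text
clock: 5.2
eef_pos: [522.4, 171.2, 256.2]
tool_rot: [-3.142, -0.0, -3.062]
force: [0.0, -0.3, 0.6]
width: 85.3
gripper_force: 0.0
```

Call:
play_rows:
  targets:
    - [0,0,0,0,-10]
    - [0,0,0,0,-20]
    - [0,0,0,0,-20]
    - [0,0,0,0,-20]
    - [0,0,0,0,-20]

```text
clock: 5.7
eef_pos: [522.3, 171.4, 256.2]
tool_rot: [-3.141, -0.0, -2.718]
force: [0.5, -0.3, 0.1]
width: 85.4
gripper_force: 0.0
```

```bash
python3 w.py w3; cat > car.py <<'E'
import sys
from h import *
P=np.load(sys.argv[1]+'.npz')['P']
D=np.hypot(P[...,0]-523.5,P[...,1]-169)
q=P[(D<40)&(P[...,2]>53)&(P[...,2]<60)];c,r=cv2.minEnclosingCircle(q[:,:2].astype(np.float32));print('hubtop',len(q),q.mean(0),c,r)
q=P[(D<90)&(P[...,2]>13)&(P[...,2]<19)];c2,r=cv2.minEnclosingCircle(q[:,:2].astype(np.float32));print('platter',c2,r)
D=np.hypot(P[...,0]-c[0],P[...,1]-c[1]);q=P[(D<13)&(P[...,2]>50)&(P[...,2]<55.5)]; d=q[:,:2].mean(0)-c
print('tab',len(q),q.mean(0),np.hypot(*d),np.degrees(np.arctan2(d[1],d[0])))
E
python3 car.py w2; python3 car.py w3
```

```text
5.75 [522.2462187  171.55493277 256.28559111] [-3.14134546e+00 -7.66761490e-05 -2.71758660e+00] [ 0.17  0.61 -0.85  1.78  0.53  1.    1.1 ]
hubtop 738 [524.44258374 167.27657644  55.92589048] (524.1754150390625, 167.43113708496094) 22.232263565063477
platter (524.0787353515625, 166.95262145996094) 68.45381927490234
tab 39 [518.70356204 159.63588696  52.90081295] 9.524027499352268 -125.06682351829679
hubtop 723 [523.43603464 166.08475059  55.82605217] (524.3031005859375, 166.72862243652344) 22.03009605407715
platter (524.3910522460938, 166.97837829589844) 68.41593933105469
tab 36 [518.34569875 158.906329    53.08565744] 9.83254347597095 -127.29263502023971
```

Call:
play_rows:
  targets:
    - [0,0,-0.48,5,0]
    - [0,0,-0.48,10,0]
    - [0,0,-0.48,14,0]
    - [0,0,-0.48,17,0]
    - [0,0,-0.48,19,0]
    - [0,0,-0.48,20,0]
    - [0,0,-0.48,20.6,0]
    - [0,0,-0.48,20.6,0]
    - [0,0,-0.48,20.6,0]

```text
clock: 6.65
eef_pos: [524.8, 167.8, 51.3]
tool_rot: [-3.141, 0.002, -2.716]
force: [-0.2, 0.0, -0.3]
width: 85.8
gripper_force: 0.0
```

```bash
python3 - <<'E'
from h import *
s=ctrl.read_state();print(s['eef_pos'],s['tool_rot'],s['qpos'].round(2),s['force'].round(1))
E
```

```text
[524.80733416 167.84260495  51.27116353] [-3.14142496e+00  1.73781212e-03 -2.71606272e+00] [ 0.02  0.87 -0.6   1.93  0.85  0.61  0.85] [-0.2  0.  -0.3]
```

Call:
play_rows:
  targets:
    - [0,0.08,-0.05,0.2,0]
    - [0.3,0.08,-0.05,0.2,0]
    - [0.5,0.08,-0.05,0.2,0]
    - [1,0.08,-0.05,0.2,0]
    - [1,0.08,-0.05,0.2,0]
    - [1,0.08,-0.05,0.2,0]
    - [1,0.08,-0.05,0.2,0]
    - [1,0.08,-0.05,0.2,0]

```text
clock: 7.45
eef_pos: [523.7, 167.0, 49.0]
tool_rot: [-3.142, 0.001, -2.716]
force: [-1.3, -0.4, 5.5]
width: 43.1
gripper_force: 60.9
```

Call:
play_rows:
  targets:
    - [1,0,0,0,0]
    - [1,0,0,-1,0]
    - [1,0,0,-2,0]
    - [1,0,0,-2,0]

```text
clock: 7.85
eef_pos: [524.4, 167.1, 69.7]
tool_rot: [3.141, 0.002, -2.716]
force: [-0.2, 0.0, -2.9]
width: 43.1
gripper_force: 61.8
```

Call:
play_rows:
  targets:
    - [1,0,0,-4,0]
    - [1,0,0,-8,0]
    - [1,0,0,-12,8]
    - [1,0.8,-3,-15.6,16]
    - [1,1.8,-6.4,-15.6,24]
    - [1,2.8,-10,-15.6,32]
    - [1,3.8,-13.5,-15.6,40]
    - [1,4.8,-17,-15.6,48]
    - [1,5.8,-20.5,-15.6,56]
    - [1,6.8,-24,-15.6,64]

```text
clock: 8.85
eef_pos: [560.4, -81.5, 224.2]
tool_rot: [-3.141, -0.0, 2.445]
force: [1.3, 0.5, -4.3]
width: 43.1
gripper_force: 63.2
```

```bash
cat > go.py <<'E'
import sys
from h import *
s=ctrl.read_state();e=s['eef_pos'];Rt=R.from_euler('xyz',s['tool_rot']).as_matrix()
print(s['clock'],e.round(2),np.degrees(s['tool_rot']).round(2),s['qpos'].round(2),s['force'].round(1),s['torque'].round(2),s['width'])
print('tool shift mm to above spindle',(Rt.T@(np.array([574.35,-165.4,e[2]])-e)).round(2))
# -126 tab at yaw -155.65
print('tab world now',(-126+np.degrees(s['tool_rot'][2])+155.65)%360)
E
python3 go.py
```

```text
8.85 [560.39 -81.46 224.22] [-1.7998e+02 -2.0000e-02  1.4007e+02] [ 0.43  0.59 -0.52  1.78  0.37  0.87  0.61] [ 1.3  0.5 -4.3] [-0.   -0.04 -0.  ] 43.0891929475923
tool shift mm to above spindle [-6.459e+01 -5.541e+01 -1.000e-02]
tab world now 169.72034732176897
```

Call:
play_rows:
  targets:
    - [1,-3,-2.5,0,8]
    - [1,-6.0,-5.2,0,8]
    - [1,-6.0,-5.2,0,8]
    - [1,-6.0,-5.2,0,8]
    - [1,-6.0,-5.2,0,8]
    - [1,-6.0,-5.2,0,8]

```text
clock: 9.45
eef_pos: [573.8, -156.4, 224.4]
tool_rot: [3.141, -0.001, 2.313]
force: [0.2, -0.1, -3.8]
width: 43.0
gripper_force: 63.2
```

```bash
python3 go.py; python3 w.py w4
```

```text
9.45 [ 573.81 -156.42  224.38] [ 1.7997e+02 -5.0000e-02  1.3255e+02] [ 0.52  0.62 -0.49  1.7   0.35  0.9   0.64] [ 0.2 -0.1 -3.8] [ 0.07 -0.01 -0.07] 43.040246228661005
tool shift mm to above spindle [-6.98 -5.68 -0.01]
tab world now 162.1970904189167
9.5 [ 573.84759433 -156.62885427  224.39467697] [ 3.14121651e+00 -5.57160937e-04  2.31319458e+00] [ 0.52  0.62 -0.49  1.7   0.35  0.9   0.64]
```

View pics/w4.png

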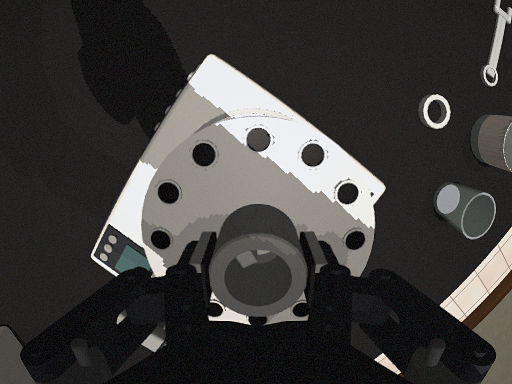

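The wrist view shows the carousel level in the grip, hub at about (258,270), with the tab visible in the bore. I'll measure the hub offset and tab angle in the hand.

```bash
python3 - <<'E'
from h import *
P=np.load('w4.npz')['P']; e=np.array([573.85,-156.6,224.4]); Rt=R.from_euler('xyz',[3.14122,-.0006,2.3132]).as_matrix()
T=(P-e)@Rt  # tool coords
v,u=np.mgrid[:384,:512]; w=(v>225)&(v<325)&(u>200)&(u<318)&(np.hypot(T[...,0],T[...,1])<24)
zt=T[...,2]; print(np.nanpercentile(zt[w],[2,10,30,50]))
q=T[w&(abs(zt+7)<2.5)]; print(len(q),np.median(q[:,2]),cv2.minEnclosingCircle(q[:,:2].astype(np.float32)))
pz=T[(v>130)&(v<260)&(np.abs(zt-33)<3)&(np.hypot(T[...,0],T[...,1])<75)]; print('platter',len(pz),np.median(pz[:,2]),cv2.minEnclosingCircle(pz[:,:2].astype(np.float32)))
A=np.c_[pz[:,:2],np.ones(len(pz))]; print('tilt',np.linalg.lstsq(A,pz[:,2],rcond=None)[0])
c=np.array(cv2.minEnclosingCircle(q[:,:2].astype(np.float32))[0])
t=T[w&(np.hypot(T[...,0]-c[0],T[...,1]-c[1])<13)&(zt<-1)&(zt>-6)]; d=t[:,:2].mean(0)-c; wd=Rt[:2,:2]@d
print('tab',len(t),np.hypot(*d),np.degrees(np.arctan2(wd[1],wd[0]))%360)
E
```

```text
[-53.83747155 -14.47582581  -7.05168421  -6.1493441 ]
4031 -6.845733817210604 ((-0.04246122017502785, 0.03291531652212143), 23.963159561157227)
platter 21422 32.86040859730899 ((-1.5005707740783691, -0.528368353843689), 68.22815704345703)
tilt [-2.53335372e-03  1.31494343e-03  3.29057623e+01]
tab 232 8.759586610714843 168.92659139938831
```

```bash
python3 - <<'E'
from h import *
from scipy.optimize import least_squares
P=np.load('w4.npz')['P']; e=np.array([573.85,-156.6,224.4]); Rt=R.from_euler('xyz',[3.14122,-.0006,2.3132]).as_matrix()
T=(P-e)@Rt; x,y,zt=np.moveaxis(T,-1,0)
ring=(abs(zt+7)<1.8)&(np.hypot(x,y)<26)
def edge(m,c,outer,sel):
    a=np.degrees(np.arctan2(y-c[1],x-c[0])); r=np.hypot(x-c[0],y-c[1]); out=[]
    for k in range(-180,180,5):
        s=m&(abs(a-k)<2.5)
        if s.sum()>3 and sel(k):
            j=np.argwhere(s)[(np.argmax if outer else np.argmin)(r[s])]; out.append(T[tuple(j)][:2])
    q=np.array(out); s=least_squares(lambda p:np.hypot(q[:,0]-p[0],q[:,1]-p[1])-p[2],[c[0],c[1],20],loss='soft_l1').x
    return len(q),s.round(2)
c=np.array([-.7,-.2])
print('outer',edge(ring,c,True,lambda k:abs(k)<50 or abs(k)>140))
print('outer front',edge(ring,c,True,lambda k:abs(k)<50))
print('bore',edge(ring&(np.hypot(x-c[0],y-c[1])>13),c,False,lambda k:abs(k)<180))
pl=(abs(zt-33)<3)&(np.hypot(x,y)<75)
print('plat',edge(pl,np.array([-1.5,-.5]),True,lambda k:abs(k)<80))
for c in([-1.5,-.5],[0,0],[-.7,-.2]):
    t=T[(np.hypot(x-c[0],y-c[1])<12.5)&(zt<-1)&(zt>-5.2)]; d=t[:,:2].mean(0)-c; wd=Rt[:2,:2]@d
    print('tab',c,len(t),np.hypot(*d),np.degrees(np.arctan2(wd[1],wd[0]))%360)
E
```

```text
outer (34, array([-1.61, -0.56, 21.9 ]))
outer front (19, array([-2.2 , -0.64, 22.44]))
bore (71, array([-1.64, -0.66, 14.59]))
plat (31, array([-2.35, -0.61, 68.18]))
tab [-1.5, -0.5] 205 9.397580974139597 161.78802600044588
tab [0, 0] 228 8.757092158606746 170.0180775013225
tab [-0.7, -0.2] 218 9.057710617708251 165.96212231684373
```

Call:
play_rows:
  targets:
    - [1,-0.35,-0.28,0.5,0]
    - [1,-0.68,-0.54,1.5,0]
    - [1,-0.68,-0.54,2.5,0]
    - [1,-0.68,-0.54,3.4,0]
    - [1,-0.68,-0.54,3.4,0]
    - [1,-0.68,-0.54,3.4,0]

```text
clock: 10.1
eef_pos: [574.4, -166.6, 189.9]
tool_rot: [-3.141, -0.001, 2.311]
force: [1.3, 0.5, -2.8]
width: 42.9
gripper_force: 63.1
```

```bash
python3 go.py; python3 - <<'E'
from h import *
im=np.hstack([cv2.resize(cloud('scene')[0][130:220,110:210],(400,360),interpolation=2),cv2.resize(cloud('side')[0][65:155,210:310],(400,360),interpolation=2)]); save(im,'s5.png')
E
```

```text
10.1 [ 574.37 -166.57  189.88] [-1.7999e+02 -5.0000e-02  1.3241e+02] [ 0.52  0.67 -0.46  1.73  0.38  0.84  0.63] [ 1.3  0.5 -2.8] [ 0.05 -0.04 -0.03] 42.89688194498302
tool shift mm to above spindle [0.88 0.77 0.  ]
tab world now 162.06456432949165
```

View pics/s5.png

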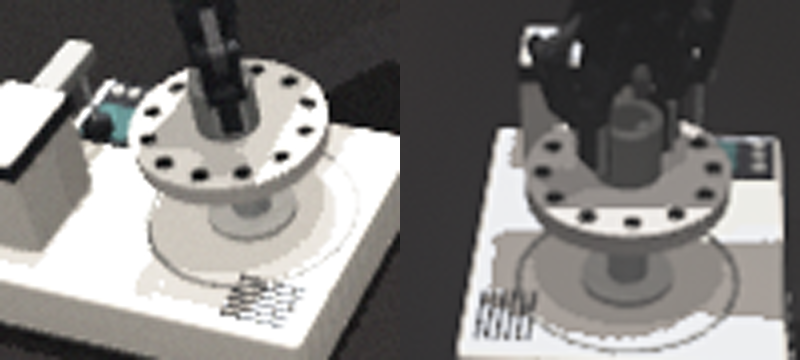

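Both views show the platter centred just above the spindle. I descend slowly and watch the force.

Call:
play_rows:
  targets:
    - [1,0.08,0.07,0.4,0]
    - [1,0.08,0.07,0.8,0]
    - [1,0.08,0.07,1.2,0]
    - [1,0.08,0.07,1.5,0]
    - [1,0.08,0.07,1.8,0]
    - [1,0.08,0.07,2.0,0]
    - [1,0.08,0.07,2.0,0]

```text
clock: 10.9
eef_pos: [574.3, -165.4, 170.1]
tool_rot: [-3.142, -0.001, 2.311]
force: [-0.6, 0.6, -2.5]
width: 43.0
gripper_force: 63.3
```

```bash
python3 go.py
```

```text
10.9 [ 574.26 -165.43  170.07] [-1.8000e+02 -5.0000e-02  1.3241e+02] [ 0.51  0.69 -0.45  1.74  0.4   0.8   0.61] [-0.6  0.6 -2.5] [0.18 0.1  0.04] 42.95621539822463
tool shift mm to above spindle [-0.04  0.09 -0.  ]
tab world now 162.05590053791
```

Call:
play_rows:
  targets:
    - [1,0,0,0.3,0]
    - [1,0,0,0.6,0]
    - [1,0,0,0.9,0]
    - [1,0,0,1.2,0]
    - [1,0,0,1.5,0]
    - [1,0,0,1.5,0]

```text
clock: 11.5
eef_pos: [573.9, -164.9, 154.5]
tool_rot: [-3.141, -0.002, 2.311]
force: [-2.2, 4.4, -5.0]
width: 42.9
gripper_force: 63.1
```

Call:
play_rows:
  targets:
    - [1,0,0,0.3,0]
    - [1,0,0,0.6,0]
    - [1,0,0,0.9,0]
    - [1,0,0,1.2,0]
    - [1,0,0,1.5,0]
    - [1,0,0,1.5,0]

```text
clock: 12.1
eef_pos: [573.9, -164.8, 139.6]
tool_rot: [-3.141, -0.002, 2.311]
force: [-1.6, 5.1, -4.2]
width: 43.1
gripper_force: 63.2
```

```bash
python3 go.py
```

```text
12.1 [ 573.85 -164.79  139.6 ] [-1.7999e+02 -1.2000e-01  1.3243e+02] [ 0.5   0.73 -0.43  1.76  0.42  0.74  0.59] [-1.6  5.1 -4.2] [ 1.12  0.47 -0.02] 43.06645337844577
tool shift mm to above spindle [-0.79 -0.05 -0.  ]
tab world now 162.0838300447285
```

Call:
play_rows:
  targets:
    - [1,0.04,0,0.2,0]
    - [1,0.04,0,0.4,0]
    - [1,0.04,0,0.6,0]
    - [1,0.04,0,0.8,0]
    - [1,0.04,0,0.9,0]
    - [1,0.04,0,0.9,0]

```text
clock: 12.7
eef_pos: [574.0, -164.6, 131.0]
tool_rot: [3.141, -0.001, 2.311]
force: [-2.5, 4.8, -1.7]
width: 43.2
gripper_force: 63.4
```

```bash
python3 go.py
```

```text
12.7 [ 573.95 -164.62  131.03] [ 1.7999e+02 -7.0000e-02  1.3243e+02] [ 0.49  0.74 -0.42  1.77  0.43  0.72  0.58] [-2.5  4.8 -1.7] [ 1.09  0.54 -0.08] 43.1944509372571
tool shift mm to above spindle [-0.84 -0.23 -0.  ]
tab world now 162.0830811688566
```

Call:
play_rows:
  targets:
    - [1,0.03,0,0.05,0]
    - [1,0.03,0,0.1,0]
    - [1,0.03,0,0.15,0]
    - [1,0.03,0,0.15,0]

```text
clock: 13.1
eef_pos: [574.1, -164.5, 129.7]
tool_rot: [3.141, -0.001, 2.311]
force: [-2.2, 4.6, -1.3]
width: 43.0
gripper_force: 63.4
```

```bash
python3 go.py
```

```text
13.1 [ 574.05 -164.48  129.71] [ 1.7996e+02 -4.0000e-02  1.3243e+02] [ 0.49  0.75 -0.42  1.77  0.43  0.72  0.58] [-2.2  4.6 -1.3] [ 1.04  0.49 -0.01] 42.98449303174193
tool shift mm to above spindle [-0.88 -0.4  -0.  ]
tab world now 162.0803748598301
```

Call:
play_rows:
  targets:
    - [1,0,0,0.1,0]
    - [1,0,0,0.2,0]
    - [1,0,0,0.3,0]
    - [1,0,0,0.3,0]

```text
clock: 13.5
eef_pos: [574.1, -164.4, 126.7]
tool_rot: [3.141, -0.001, 2.311]
force: [-2.7, 5.2, -1.3]
width: 43.2
gripper_force: 63.5
```

Call:
play_rows:
  targets:
    - [1,0,0,0.07,0]
    - [1,0,0,0.13,0]
    - [1,0,0,0.2,0]
    - [1,0,0,0.2,0]

```text
clock: 13.9
eef_pos: [574.1, -164.4, 125.1]
tool_rot: [3.141, -0.001, 2.311]
force: [-3.2, 5.3, 2.5]
width: 43.0
gripper_force: 63.8
```

```bash
python3 go.py
```

```text
13.9 [ 574.11 -164.37  125.08] [ 1.7996e+02 -3.0000e-02  1.3243e+02] [ 0.49  0.75 -0.42  1.77  0.44  0.71  0.58] [-3.2  5.3  2.5] [ 1.08  0.63 -0.04] 42.95034820118273
tool shift mm to above spindle [-0.92 -0.52 -0.  ]
tab world now 162.08233589649734
```

Call:
play_rows:
  targets:
    - [1,0,0,0.05,0]
    - [1,0,0,0.1,0]
    - [1,0,0,0.1,0]

```text
clock: 14.2
eef_pos: [574.1, -164.3, 125.0]
tool_rot: [3.141, -0.0, 2.311]
force: [-4.8, 5.5, 8.2]
width: 43.2
gripper_force: 64.4
```

```bash
python3 go.py
```

```text
14.2 [ 574.12 -164.31  125.03] [179.97  -0.   132.44] [ 0.49  0.75 -0.42  1.77  0.44  0.71  0.58] [-4.8  5.5  8.2] [ 1.15  1.06 -0.07] 43.2147873636212
tool shift mm to above spindle [-0.96 -0.56 -0.  ]
tab world now 162.08685084163488
```

The carousel is seated: z holds at 125.0 mm while the force rises. I release it and retreat straight up.

Call:
play_rows:
  targets:
    - [0.3,0,0,0,0]
    - [0,0,0,0,0]
    - [0,0,0,0,0]
    - [0,0,0,0,0]
    - [0,0,0,0,0]
    - [0,0,0,0,0]
    - [0,0,0,0,0]

```text
clock: 14.9
eef_pos: [574.0, -165.4, 123.8]
tool_rot: [3.142, 0.0, 2.311]
force: [-0.1, 0.3, -0.2]
width: 85.6
gripper_force: 0.0
```

Call:
play_rows:
  targets:
    - [0,0,0,-1,0]
    - [0,0,0,-3,0]
    - [0,0,0,-6,0]
    - [0,0,0,-9,0]
    - [0,0,0,-12,0]
    - [0,0,0,-14,0]
    - [0,0,0,-14,0]
    - [0,0,0,-14,0]

```text
clock: 15.7
eef_pos: [573.8, -165.4, 264.2]
tool_rot: [3.141, 0.001, 2.311]
force: [-0.5, -0.7, -0.8]
width: 85.8
gripper_force: 0.0
```

```bash
python3 w.py w6; python3 - <<'E'
from h import *
P=np.load('w6.npz')['P'];im=np.load('w6.npz')['im']
D=np.hypot(P[...,0]-574.2,P[...,1]+165)
for z0,z1,r in((128,136,30),(88,97,78),(122,127.5,13)):
    q=P[(D<r)&(P[...,2]>z0)&(P[...,2]<z1)]; print(z0,len(q),np.median(q[:,2]),cv2.minEnclosingCircle(q[:,:2].astype(np.float32)))
q=P[(D<70)&(D>28)&(P[...,2]>85)&(P[...,2]<100)];print(np.linalg.lstsq(np.c_[q[:,:2]-[574,-165],np.ones(len(q))],q[:,2],rcond=None)[0])
E
```

```text
15.75 [ 573.32978443 -165.35463086  263.29150466] [-3.14070798e+00 -8.05608205e-04  2.31072188e+00] [ 0.55  0.58 -0.51  1.65  0.33  0.99  0.67]
128 1180 131.94836910576294 ((574.6659545898438, -166.32855224609375), 22.096996307373047)
88 11474 92.20608426717243 ((574.9273681640625, -166.72564697265625), 68.50505828857422)
122 537 126.09946681561888 ((574.2171020507812, -165.02284240722656), 12.97049617767334)
[ 3.76693648e-04 -6.71162948e-04  9.22307096e+01]
```

View pics/w6.png

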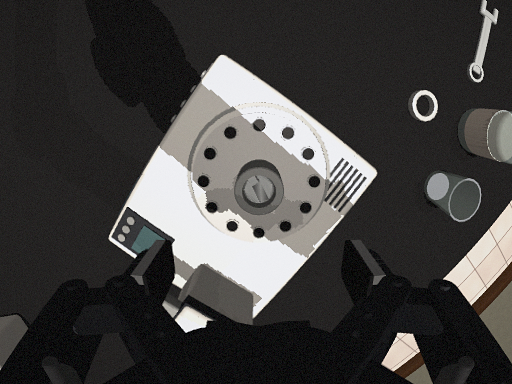

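The view shows the carousel flat on the drive at (259,185), with the gripper clear. Hub top at 132 mm and platter top at 92 mm match the seated heights exactly, so I'm handing the job in.

```bash
python3 -c "
from cell import ctrl
print(ctrl.finish_job())"
```

```text
the job is handed in; nothing more can be done
None
```

The carousel is on the spindle with its tab in the keyway, flat on the drive disc (hub top at 132 mm, platter top at 92 mm, as expected when fully home) and released; the job is handed in, but no verdict was returned.

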